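Drain a hygiene test slide and present it label up over the light pad

TASK

Take the white test slide from the counter and set it down on the narrow sloped drip rest, lying along the slope with its frosted end (the end with the small corner notch) uphill and its plain end down at the lip, and let go so that it rests there by itself for a moment. Then take it up again and present it: finish while holding it still and level, label face up, centred about 10 cm above the light pad, with the frosted end pointing squarely towards the pad's raised ledge; do not put it down or let go at the end. Grip the slide only by its plain part, never touching the frosted end with the fingers, and leave the other things on the counter where they are.

Things in the scene. Friction and masses are not known exactly. Their poses are not given: they have to be found in the camera images.
- slide_mid (a point): Centre (half-way up) of the test slide: a rigid white plate 110 x 44 x 8 mm, about 70 g, lying flat on the steel counter, label face up (a thin grey square pad marks the middle of the label face). x runs along its length to the frosted end, y across its width, z out of the label face. The ends look alike, but the frosted end has a 10 x 10 mm notch in its (+x, +y) corner.
- slide_frosted_end (a point): Point on the slide's long axis in the frosted end, 36 mm from the slide's centre, half-way up; axes as the slide. The frosted end, which fingers must not touch, is the last 38 mm of the length (from 17 mm off the centre to the notched end).
- slide_plain_end (a point): Point on the slide's long axis in the plain end, 38 mm from the slide's centre on the other side, half-way up: a good place to grip across the 44 mm width, which is full there; axes as the slide.
- rest_seat (a point): Where the slide's centre lies when it is seated along the drip rest's rail with its plain end against the lip: 80 mm above the counter (the rail's surface lies 4 mm below, square to the slope). Axes: x level, in the uphill direction, y across the rail, z straight up. The rail slopes up at 20 degrees (0.35 rad).
- rest: The drip rest, fixed to the counter: a steel rail 26 mm wide, 118 mm long on two posts and a 130 x 70 x 6 mm base; at the rail's low end a lip, also 26 mm wide, stands 8 mm above its surface. A seated slide overhangs the rail by 9 mm on each side. Origin under the middle of the base, on the counter; axes as the seat point.
- pad_top (a point): Centre of the light pad's top face, 18.5 mm above the counter. The pad is a flat grey box 130 x 110 x 18 mm (x, y, z) with a white face, fixed to the counter; a ledge 10 mm wide and 16 mm high stands along its whole +x edge (away from the robot). Axes: x level, towards the ledge, y along the ledge, z up.
- pad: The same light pad; its origin is under its middle, on the counter; same axes.
There are look-alikes about, which are no part of the job. Of the things shaped like the part that bears slide_mid, the white one is meant.

How it is judged (in metres and radians):
On the way, in this order (a step that is already met when the one before it is completed fails the run):
1. the slide rests by itself on the drip rest, along the slope, label up, frosted end uphill and plain end at the lip (about 15 mm), fingers off it (distance between slide_mid and rest_seat below 0.016 m and y of slide_frosted_end in the frame of rest between -0.012 and 0.012 m and y of slide_plain_end in the frame of rest between -0.012 and 0.012 m and x of slide_frosted_end in the frame of rest above 0.02 m and angle between slide_mid's own z axis and vertical between 0.25 and 0.45 rad and contact force between slide and rest above 0.1 N and contact force between slide and the fingers below 0.05 N and linear speed of slide below 0.02 m/s), for 0.3 s.
2. the slide is lifted clear of the drip rest (contact force between slide and rest below 0.01 N and contact force between slide and the fingers above 1 N and distance between slide_mid and rest_seat above 0.05 m), for 0.1 s.
At the end, for the whole second after the job is handed in: The slide is held still in the fingers and carried by nothing else, its centre within 30 mm sideways of the light pad's centre and 60 to 140 mm above the pad's top, level within 0.15 rad with the label face up, its length within 0.2 rad of square to the ledge with the frosted end towards the ledge (contact force between slide and the fingers above 1 N and contact force between slide and pad below 0.01 N and contact force between slide and rest below 0.01 N and horizontal distance between slide_mid and pad_top below 0.03 m and z of slide_mid in the frame of pad_top between 0.06 and 0.14 m and angle between slide_mid's own z axis and vertical below 0.15 rad and angle between the x axis of slide_mid and the x axis of pad_top, either way round below 0.2 rad and x of slide_frosted_end in the frame of pad_top above 0 m and linear speed of slide below 0.03 m/s); the arm keeps its last pose, push and grip.
It fails at once if the fingers touch the frosted end (contact force between frosted and the fingers above 0.3 N).
It fails at once if one of the other things on the counter is moved by more than 30 mm (distance of any of decanter_a, decanter_b, coffee_can, pipe_a, mug, scoop, coupling, sample_tile from where it was at the start of the episode above 0.03 m).
It also fails if it takes over 58 s, if anything falls off the work surface, if the arm or the gripper's body presses on something with over 40 N, if the wrist force passes 120 N, or if a joint passes its speed limit or range.

ROBOT

A 6-joint arm with a two-finger parallel gripper is mounted at the origin on the work surface. World frame = base frame: x ahead of the robot, y to its left, z up, the work surface at z = 0. Lengths are in mm, angles in degrees, forces in N, time in s.
With the tool pointing down it reaches from about 350 to 850 mm from the base axis. Payload 8.1 kg.
Tool frame: the origin (TCP) lies between the finger pads; the fingertips stand 22 mm ahead of it and the grasp point (between the pads) lies 3 mm ahead of it; z points along the fingers, y is the line along which they close (so a half turn about z gives the same grasp; the last joint's range is limited). The gripper opens to 85 mm and grips with 20 to 120 N. Pads are 22 mm wide; open, the fingers measure 114 mm over their backs; the gripper's body (76 mm by 85 mm) begins 54 mm behind the grasp point. The pads swing forward as they close: fully open they stand 13 mm farther back than shut.
Start: joints at [-69.408, 7.471, 85.268, -0, 87.261, -4.893], TCP at [258.186, -541.614, 253.292] pointing down, gripper open.
Joint ranges: [-169.43, 169.43], [-51.17, 129.36], [1.28, 143.12], [-76.62, 256.62], [0, 156.53], [-152.29, 152.29]. Speed limits (degrees/s): [136.94, 136.94, 159.86, 180, 180, 180].

INTERFACE

Orientations are given as [roll, pitch, yaw] about the fixed x, y, z axes, in that order (R = Rz(yaw) Ry(pitch) Rx(roll)).
In Python, from bench import r, vision gives the robot as it stands.
- The arm moves only by the tool step_arm, never from a script. Its argument "targets" is a list that holds one entry, the list of rows, each a list of 6 numbers: the shift along the world's x, y, z in mm, then the turn, a rotation vector about the world's x, y, z in rad. In form: [[[x, y, z, rx, ry, rz], ...]]. A call has 1 to 12 rows; each row is the pose to reach, as a shift and turn from the pose commanded when the call began; what a row does not reach only later rows make up. A row lasts 1/12 s, in which the tool goes at most 41.7 mm and 7.16 degrees, less where a joint would pass 70% of its speed; a pose out of reach is approached as far as the arm can. A call with a gripper value outside its range is refused whole. "fingers" is the gripper's target within -1 to 1 (shut at 1, half-way at 0, fully open at -1), set as the call begins (left out, the last holds). The fingers move at their own pace and stop on an object; "newtons" is the grip in N (left out, the last holds). Time passes only in rows, so rows that repeat a pose let the fingers close. It gives the time, the measured TCP pose, the force, the opening and the grip force at its end, in the units of the state.
- r.sense(): the state, without advancing time (a new reading comes with each control period).
- vision.snapshot(name): name is "scene" or "top" or "wrist"; returns a dict with "img" (384x512x3 uint8, blue, green, red), "mtx" (3x3 intrinsics, pixels), "D" ([k1, k2, p1, p2, k3] as OpenCV has them; the pictures are not rectified), "eye" and "attitude" of the camera in the world. Camera axes: x right, y up, looking along -z (the intrinsics and any distortion apply to the point x, -y, -z); pixel columns grow to the right and rows downward; lengths in mm; the calibration is good to about 2 mm. A picture is of the moment at which its call begins. There is no depth.
- r.hand_in(): hands the job in; it is judged then, once.
The state is a dict: "time": time; "joint_pos": joint angles; "qd": joint speeds; "joint_efforts": joint torques, N m; "tool_pos": TCP position; "tcp_rot": TCP orientation; "ft_force": force on the tool from outside, world axes, zero at the start; "wrist_torque": the same for the moment, N m; "finger_gap": finger opening in mm; "grip_force": force on a finger pad.
Only numpy, scipy, OpenCV 4.12 (cv2) and the standard library are available. Lean on these libraries where they do the work, as an engineer would, in place of code of your own. Each camera call takes 0.05 s, during which the arm holds its last target. There are 200 camera calls.

## Working session

There is one attempt and no reset: what is moved stays moved. The work goes in short steps, Python scripts to look and compute and a tool call to move; the robot and the scene stay as the last step left them, time stands still between calls to the robot, and variables do not carry over. Pictures are saved under pics/ and viewed, at most 10 in all, crops included, and the job is handed in when it is done.

Besides the shell and the picture viewer there is one more tool, called by a JSON object that holds its "api" and its "payload". step_arm: Moves the arm, as the interface text tells. Its arguments: {"type":"object","properties":{"targets":{"type":"array"},"fingers":{"type":"number"},"newtons":{"type":"number"}},"required":["targets"]}

```bash
mkdir -p pics; cat > h.py <<'E'
import numpy as np, cv2
from scipy.spatial.transform import Rotation as R
from bench import r, vision
def att(a):
    a=np.array(a,float)
    return a if a.shape==(3,3) else R.from_euler('xyz',a,degrees=True).as_matrix()
def snap(n,f):
    s=vision.snapshot(n); cv2.imwrite(f,s['img']); return s
def px2w(s,uv,z):
    u=cv2.undistortPoints(np.array(uv,float).reshape(-1,1,2),np.array(s['mtx']),np.array(s['D'])).reshape(-1,2)
    d=np.c_[u[:,0],-u[:,1],-np.ones(len(u))]@att(s['attitude']).T
    e=np.array(s['eye'],float); z=np.broadcast_to(z,len(u))
    return e+d*((z-e[2])/d[:,2])[:,None]
def w2px(s,P):
    q=(np.atleast_2d(P)-np.array(s['eye']))@att(s['attitude'])*[1,-1,-1]
    return cv2.projectPoints(q,np.zeros(3),np.zeros(3),np.array(s['mtx']),np.array(s['D']))[0].reshape(-1,2)
E
python3 - <<'E'
from h import *
import pickle
for n in('top','scene'):
    s=snap(n,f'pics/{n}0.png'); pickle.dump(s,open(n+'.pkl','wb')); print(n,s['eye'],s['attitude'],s['mtx'],s['D'])
print(r.sense())
E
```

```text
top [373.99349358  53.68945811 880.63940286] [  5.5281166    0.36252662 -89.30396078] [[347.920229     0.         254.42280487]
 [  0.         347.920229   193.6278646 ]
 [  0.           0.           1.        ]] [-0.09196985  0.          0.          0.          0.        ]
scene [1247.56590118  747.65742555  911.50803049] [ 50.66315472  -0.97956968 131.45498456] [[481.9545062    0.         253.2081771 ]
 [  0.         481.9545062  186.52924266]
 [  0.           0.           1.        ]] [-0.14038334  0.          0.          0.          0.        ]
{'time': 0.1, 'joint_pos': array([-6.94087518e+01,  7.51077332e+00,  8.53260456e+01, -8.02291176e-04,
        8.72625225e+01, -4.89386975e+00]), 'qd': array([ 0.01924859, -0.08150515, -0.19236537,  0.0103929 , -0.02141416,
       -0.08195568]), 'joint_efforts': array([ 1.60514286e-03, -5.70952964e+01, -5.01937830e+01, -1.74062402e-04,
        8.21633177e-03, -1.49679986e-04]), 'tool_pos': array([ 258.00285001, -541.15839833,  252.32058342]), 'tcp_rot': array([-1.79900952e+02, -7.67645545e-03,  2.54851504e+01]), 'ft_force': array([ 0.11599434, -0.22129109,  0.59407413]), 'wrist_torque': array([-0.06246753, -0.00739885,  0.01350562]), 'grip_force': 0.0, 'finger_gap': 85.3808941006041}
```

View pics/top0.png

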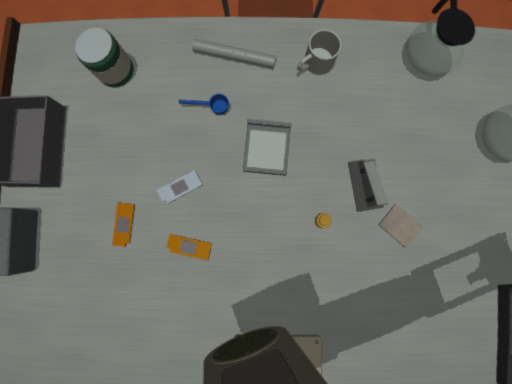

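View pics/scene0.png

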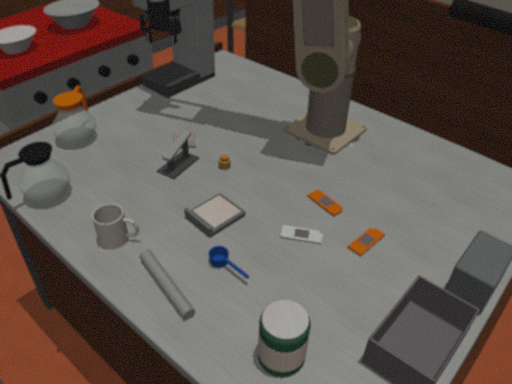

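The top view shows the white slide at (180,187), the pad at (267,150) with its ledge at the top, the rest at (368,185), the coupling at (323,220) and the tile at (400,225). Next I'll enlarge the slide and the rest.

```bash
python3 - <<'E'
import cv2,numpy as np
t=cv2.imread('pics/top0.png');s=cv2.imread('pics/scene0.png')
f=lambda i,x,y,w,h,k:cv2.resize(i[y:y+h,x:x+w],None,fx=k,fy=k,interpolation=cv2.INTER_CUBIC)
a=f(t,150,160,60,50,6);b=f(t,340,150,60,70,6)
c=f(s,150,120,60,70,6);d=f(s,270,215,60,40,6)
o=np.zeros((600,800,3),np.uint8)
o[:300,:360]=a;o[300:540,:360]=d
o2=np.zeros((420,760,3),np.uint8);o2[:,:360]=b;o2[:,400:]=c
cv2.imwrite('pics/c1.png',o[:540,:360]);cv2.imwrite('pics/c2.png',o2)
E
```

```text
(no output)
```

View pics/c1.png

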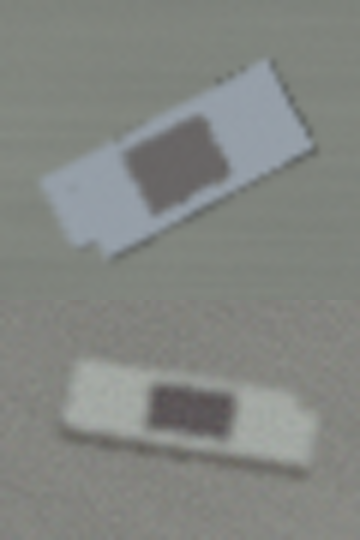

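View pics/c2.png

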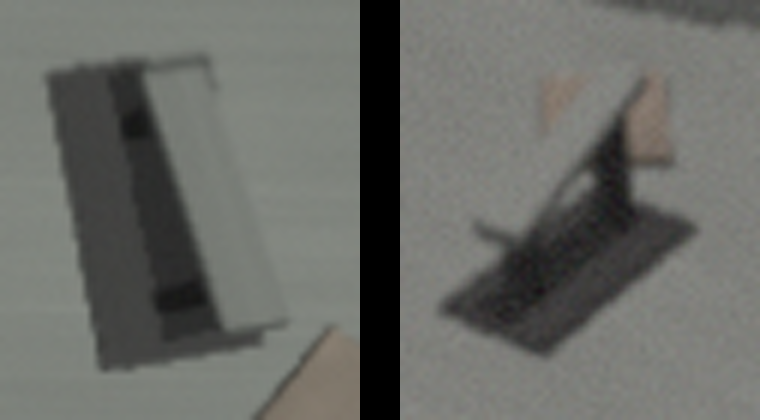

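The notch is at the lower left of the top crop, so the frosted end points to +y and slightly -x. The rail's high end is nearest the robot and its lip is at the +x end. The base corners in the crop are (47,72), (100,370) and (262,345), and the rail's top end is (220,330)-(287,320).

```bash
python3 - <<'E'
from h import *
import pickle
from scipy.optimize import least_squares
s=pickle.load(open('top.pkl','rb')); im=s['img'].astype(int)
# slide corners
c=np.array([[40,183],[268,58],[316,150]])/6+[150,160]
P=px2w(s,c,8); print('slide pts',P.round(1)[:,:2],np.linalg.norm(np.diff(P,axis=0),axis=1))
ctr=(P[0]+P[2])/2; print('slide ctr',ctr,'dir',np.degrees(np.arctan2(*(P[0]-P[1])[[1,0]])))
# pad: by corners of the dark frame (top)
p=px2w(s,[[248,121],[291,122.5],[287,174.5],[244.5,173]],[34,34,18.5,18.5]);print('pad',p.round(1))
# rest
pt=np.array([[47,72],[100,370],[262,345],[220,330],[287,320],[210,57]])/6+[340,150]
t=np.radians(20)
def model(v):
    x,y,yaw,d,sh,sl=v
    rail=lambda q,w,n:[d+q*np.cos(t)-n*np.sin(t),w,80+q*np.sin(t)+n*np.cos(t)]
    L=np.array([[-65,-35,6],[65,-35,6],[65,35,6],rail(sh,-13,-4),rail(sh,13,-4),rail(sl,13,4)])
    return L@R.from_euler('z',yaw).as_matrix().T+[x,y,0]
def f(v): return np.r_[(w2px(s,model(v))-pt).ravel(),(v[3])/10,(v[4]-59)/5,(v[5]+59)/5]
o=least_squares(f,[400,-220,np.pi,0,59,-59]);v=o.x
print('rest',v.round(3),'yaw',np.degrees(v[2])%360,f(v).round(2))
print('seat',v[:2]+v[3]*np.array([np.cos(v[2]),np.sin(v[2])]))
E
```

```text
slide pts [[463.5 309.2]
 [518.  213.2]
 [478.8 191.6]] [110.30975916  44.68347688]
slide ctr [471.16792875 250.39531481   8.        ] dir 119.57458726607074
pad [[638.5  78.4  34. ]
 [635.9 -29.4  34. ]
 [506.4 -20.8  18.5]
 [509.   85.6  18.5]]
rest [ 485.075 -223.666    3.301    1.818   57.168  -56.454] yaw 189.143083075073 [ 0.23 -0.35  0.21  0.15 -0.12  0.18  0.14  0.1  -0.08  0.07 -0.36 -0.17
  0.18 -0.37  0.51]
seat [ 483.27937763 -223.9546984 ]
```

{"api": "step_arm", "payload": {"targets": [[[116,380,-20,0,0,0.82],[116,380,-20,0,0,0.82],[116,380,-20,0,0,0.82],[116,380,-20,0,0,0.82],[116,380,-20,0,0,0.82],[116,380,-20,0,0,0.82],[116,380,-20,0,0,0.82],[116,380,-20,0,0,0.82],[116,380,-20,0,0,0.82],[232,759,-93,0,0,1.642],[232,759,-93,0,0,1.642],[232,759,-93,0,0,1.642]]], "fingers": -0.4, "newtons": 50}}

```text
time: 1.1
tool_pos: [403.5, -63.7, 212.4]
tcp_rot: [180.0, 0.0, 94.3]
ft_force: [1.1, -1.1, -0.4]
finger_gap: 59.4
grip_force: 0.0
```

{"api": "step_arm", "payload": {"targets": [[[80,265,-52,0,0,0.4],[80,265,-52,0,0,0.4],[80,265,-52,0,0,0.4],[80,265,-52,0,0,0.4],[80,265,-52,0,0,0.4],[80,265,-52,0,0,0.4],[80,265,-52,0,0,0.4],[80,265,-52,0,0,0.4],[80,265,-52,0,0,0.4],[80,265,-52,0,0,0.4]]]}}

```text
time: 1.93
tool_pos: [483.1, 198.9, 160.2]
tcp_rot: [-179.9, 0.0, 116.9]
ft_force: [-0.6, -0.1, -0.3]
finger_gap: 60.0
grip_force: 0.0
```

```bash
python3 - <<'E'
from h import *
import pickle
s=snap('wrist','pics/w0.png'); pickle.dump(s,open('w.pkl','wb'))
q=r.sense();print(q['tool_pos'],q['tcp_rot'],q['joint_pos'],s['eye'],s['attitude'])
im=s['img']; m=(im.min(2)>135)&((im.max(2).astype(int)-im.min(2))<40)
cv2.imwrite('pics/w0m.png',m.astype(np.uint8)*255)
n,l,st,c=cv2.connectedComponentsWithStats(m.astype(np.uint8)); print([(i,st[i].tolist()) for i in range(1,n) if st[i,4]>300])
E
```

```text
[483.29181975 198.47100629 160.5375096 ] [-1.79959599e+02  1.57101961e-02  1.16849213e+02] [ 1.67171967e+01 -8.41799142e-01  1.03766962e+02 -2.31558309e-02
  7.71118457e+01 -1.01268388e+01] [448.5800301  267.42041909 280.82665786] [-17.45671905   0.06172776  26.87312415]
[(3, [246, 49, 58, 107, 3611]), (22, [214, 311, 107, 45, 2114])]
```

View pics/w0.png

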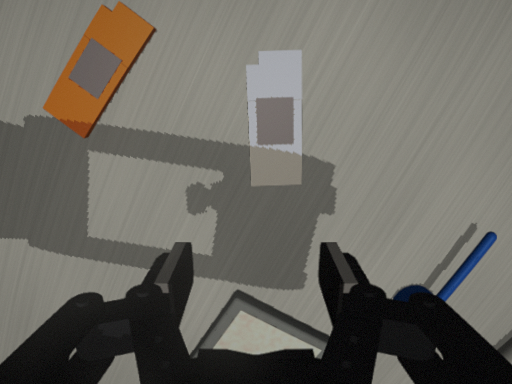

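The wrist view shows the slide upright with its notch at the top left. The plain end's corners are (251,186) and (301.5,184), and the frosted right corner is (302,50).

```bash
python3 - <<'E'
from h import *
import pickle
s=pickle.load(open('w.pkl','rb'))
P=px2w(s,[[251,186],[301.5,184.5],[302,50.5]],8)[:,:2]
print(P,np.linalg.norm(np.diff(P,axis=0),axis=1))
c=(P[0]+P[2])/2; d=P[2]-P[1]; d/=np.linalg.norm(d); print(c,np.degrees(np.arctan2(d[1],d[0])),'grip',c-38*d)
E
```

```text
[[481.19120506 193.80761341]
 [519.6809776  214.86111463]
 [467.11341148 310.77045494]] [ 43.87154549 109.37070251]
[474.15230827 252.28903417] 118.72698972635497 grip [492.41650029 218.96607978]
```

{"api": "step_arm", "payload": {"targets": [[[8,20,-40,0,0,0.036],[8,20,-80,0,0,0.036],[8,20,-105,0,0,0.036],[8,20,-120,0,0,0.036],[8,20,-128,0,0,0.036],[8,20,-134,0,0,0.036],[8,20,-137,0,0,0.036],[8,20,-137,0,0,0.036],[8,20,-137,0,0,0.036]]]}}

```text
time: 2.73
tool_pos: [492.7, 219.4, 25.1]
tcp_rot: [179.9, 0.0, 118.9]
ft_force: [0.6, 0.3, 0.6]
finger_gap: 59.8
grip_force: 0.0
```

{"api": "step_arm", "payload": {"targets": [[[0,0,-1,0,0,0],[0,0,-1,0,0,0],[0,0,-1,0,0,0],[0,0,-1,0,0,0],[0,0,-1,0,0,0],[0,0,-1,0,0,0],[0,0,-1,0,0,0],[0,0,-1,0,0,0]]], "fingers": 1, "newtons": 50}}

```text
time: 3.4
tool_pos: [492.9, 219.7, 24.3]
tcp_rot: [179.8, 0.0, 119.0]
ft_force: [-0.0, -0.6, 6.0]
finger_gap: 42.1
grip_force: 50.4
```

{"api": "step_arm", "payload": {"targets": [[[0,0,5,0,0,0],[0,0,20,0,0,0],[0,0,60,0,0,0],[0,0,100,0,0,0],[0,0,140,0,0,0],[0,0,140,0,0,0],[0,0,140,0,0,0]]]}}

```text
time: 3.98
tool_pos: [493.8, 220.2, 166.9]
tcp_rot: [179.6, 0.1, 118.9]
ft_force: [-0.1, 0.6, -0.8]
finger_gap: 41.9
grip_force: 51.0
```

```bash
python3 - <<'E'
from h import *
import pickle
s=snap('wrist','pics/w1.png'); pickle.dump(s,open('w1.pkl','wb'))
q=r.sense();print(q['tool_pos'],q['tcp_rot'],q['joint_pos'],q['finger_gap'],q['grip_force'],q['ft_force'])
E
```

```text
[492.21630727 219.61381785 164.07766075] [1.79843294e+02 2.65601640e-02 1.18942846e+02] [ 1.85929464e+01  1.35864473e+00  1.01174236e+02  2.07641085e-03
  7.73081915e+01 -1.03503891e+01] 42.03736636509473 50.96800982952118 [-0.68050322 -1.08971003 -1.95480457]
```

View pics/w1.png

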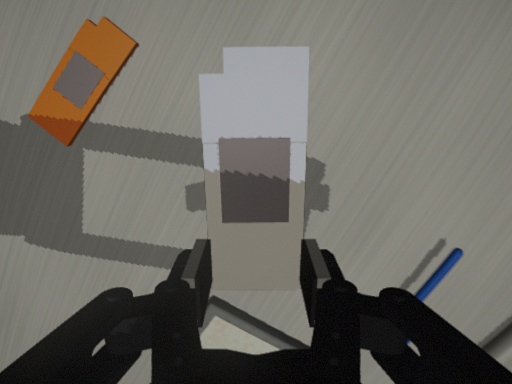

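The slide is held squarely. Its label pad spans (219.5,138) to (289,222) and the frosted right corner is at (308.5,47). Next I'll get its pose in the tool frame.

```bash
python3 - <<'E'
from h import *
import pickle
s=pickle.load(open('w1.pkl','rb'))
# slide frame top face z=4: corners
ob=np.array([[-55,22,4],[-55,-22,4],[55,-22,4],[45,22,4],[45,12,4],[55,12,4]],float)
px=np.array([[213,290.5],[302.5,290.5],[308.5,47],[200,74],[224,72.5],[223,48]])
K,D=np.array(s['mtx']),np.array(s['D'])
ok,rv,tv=cv2.solvePnP(ob,px,K,D)
print((cv2.projectPoints(ob,rv,tv,K,D)[0].reshape(-1,2)-px).round(1))
F=np.diag([1,-1,-1]); A=att(s['attitude'])@F
Rw=A@cv2.Rodrigues(rv)[0]; c=A@tv.ravel()+s['eye']
T=R.from_euler('xyz',[179.843,.0266,118.943],degrees=True).as_matrix()
print('ctr',c,'Rw',Rw.round(3),'ctr in tcp',T.T@(c-[492.2,219.6,164.1]),'Rtool',(T.T@Rw).round(3))
E
```

```text
[[-0.6  0. ]
 [ 0.2 -0.2]
 [-0.2 -0.7]
 [-0.1  0.2]
 [ 0.2  1. ]
 [ 0.4 -0.2]]
ctr [475.6278436  253.87048927 145.39077163] Rw [[-0.497 -0.867 -0.043]
 [ 0.867 -0.498  0.015]
 [-0.034 -0.03   0.999]] ctr in tcp [38.01875852  2.03128969 18.69721615] Rtool [[ 0.999 -0.017  0.033]
 [-0.016 -1.    -0.027]
 [ 0.034  0.027 -0.999]]
```

```bash
cat > goal.py <<'E'
from h import *
def goal(seat,yaw,pitch,off=(38,0,19.7)):
    S=(R.from_euler('z',yaw,degrees=True)*R.from_euler('y',-pitch,degrees=True)).as_matrix()
    T=S@np.diag([1,-1,-1]); return np.array(seat)-T@np.array(off),R.from_matrix(T),S
def delta(p,Rg):
    q=r.sense(); Rn=R.from_euler('xyz',q['tcp_rot'],degrees=True)
    return np.r_[p-q['tool_pos'],(Rg*Rn.inv()).as_rotvec()].round(3)
E
python3 - <<'E'
from goal import *
p,T,S=goal([483.3,-224,80],189.1,20)
n=S[:,2];print('seat tcp',p,T.as_euler('xyz',degrees=True))
print('normal',n,'xdir',S[:,0]); print(delta(p+[0,0,60],T))
E
```

```text
seat tcp [ 525.21188139 -217.28680427   85.51517918] [-180.   -20.  -170.9]
normal [0.33771541 0.05409324 0.93969262] xdir [-0.92786547 -0.14861997  0.34202014]
[ 3.29960e+01 -4.36901e+02 -1.85620e+01  1.60000e-01  3.36000e-01
  1.21200e+00]
```

{"api": "step_arm", "payload": {"targets": [[[16,-200,20,0,0,0.6],[16,-200,20,0,0,0.6],[16,-200,20,0,0,0.6],[16,-200,20,0,0,0.6],[16,-200,20,0,0,0.6],[33,-437,10,0.16,0.336,1.212],[33,-437,10,0.16,0.336,1.212],[33,-437,10,0.16,0.336,1.212],[33,-437,10,0.16,0.336,1.212],[33,-437,10,0.16,0.336,1.212],[33,-437,10,0.16,0.336,1.212],[33,-437,10,0.16,0.336,1.212]]]}}

```text
time: 5.03
tool_pos: [522.3, -222.9, 167.3]
tcp_rot: [179.9, -20.7, -170.6]
ft_force: [0.4, -0.2, -2.7]
finger_gap: 41.7
grip_force: 51.0
```

```bash
python3 - <<'E'
from goal import *
p,T,S=goal([483.3,-224,80],189.1,20)
print(delta(p+[0,0,60],T),r.sense()['joint_pos'].round(1),r.sense()['tool_pos'])
E
```

```text
[ 2.9220e+00  5.6120e+00 -2.1797e+01  1.0000e-03 -1.1000e-02 -5.0000e-03] [ -22.    22.5   79.   -10.6   96.2 -120.9] [ 522.28993511 -222.8983392   167.31197556]
```

{"api": "step_arm", "payload": {"targets": [[[3,5,-22,0,-0.01,-0.005],[3,5,-45,0,-0.01,-0.005],[3,5,-52,0,-0.01,-0.005],[3,5,-52,0,-0.01,-0.005],[3,5,-52,0,-0.01,-0.005],[3,5,-52,0,-0.01,-0.005]]]}}

```text
time: 5.53
tool_pos: [527.9, -212.6, 121.7]
tcp_rot: [-179.7, -19.4, -171.2]
ft_force: [-0.2, -0.3, 0.3]
finger_gap: 41.8
grip_force: 51.0
```

```bash
python3 - <<'E'
from goal import *
import pickle
p,T,S=goal([483.3,-224,80],189.1,20)
print(delta(p,T),r.sense()['joint_pos'].round(1),r.sense()['tool_pos'])
s=snap('top','pics/top1.png');sc=snap('scene','pics/scene1.png')
pickle.dump((s,sc),open('s1.pkl','wb'))
f=lambda i,x,y,w,h,k:cv2.resize(i[y:y+h,x:x+w],None,fx=k,fy=k,interpolation=cv2.INTER_CUBIC)
o=np.zeros((480,780,3),np.uint8);o[:,:390]=f(s['img'],340,145,65,80,6);o[:,390:]=f(sc['img'],145,100,65,80,6)
cv2.imwrite('pics/c3.png',o)
E
```

```text
[-2.6950e+00 -4.6430e+00 -3.6154e+01  4.0000e-03  1.1000e-02  4.0000e-03] [ -21.2   24.2   81.6   -9.8   91.  -118.8] [ 527.9073554  -212.64373677  121.66873905]
```

View pics/c3.png

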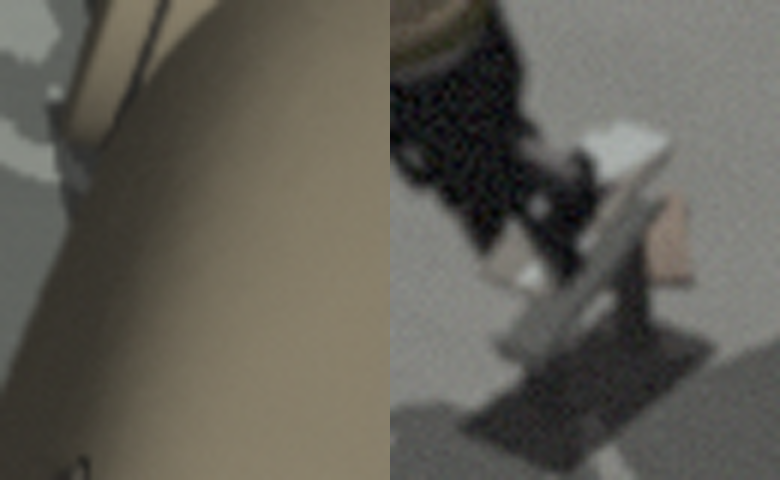

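Arm occludes the top view. The scene crop shows the slide parallel above the rail. I'll cross-check the rest estimate with the first scene picture.

```bash
python3 - <<'E'
from goal import *
import pickle
from scipy.optimize import least_squares
sc=pickle.load(open('scene.pkl','rb'));s=pickle.load(open('top.pkl','rb'))
t=np.radians(20)
pt=np.array([[47,72],[100,370],[262,345],[220,330],[287,320],[210,57]])/6+[340,150]
ps=np.array([[443,305],[545,355],[697,230],[645,78]])/6+[150-400/6,120]
def model(v):
    x,y,yaw,d,sh,sl=v
    rail=lambda q,w,n:[d+q*np.cos(t)-n*np.sin(t),w,80+q*np.sin(t)+n*np.cos(t)]
    L=np.array([[-65,-35,6],[65,-35,6],[65,35,6],rail(sh,-13,-4),rail(sh,13,-4),rail(sl,13,4),[-65,35,6],[-65,-35,6],[65,-35,6],rail(sh,-13,-4)])
    return L@R.from_euler('z',yaw).as_matrix().T+[x,y,0]
def f(v):
    M=model(v); return np.r_[(w2px(s,M[:6])-pt).ravel(),(w2px(sc,M[6:])-ps).ravel(),v[3]/10,(v[4]-59)/5,(v[5]+59)/5]
v0=[485.1,-223.7,3.301,1.8,57.2,-56.5]; print(f(v0)[12:20].round(1))
v=least_squares(f,v0).x; print(v.round(2),np.degrees(v[2]),f(v).round(1)); print('seat',v[:2]+v[3]*np.array([np.cos(v[2]),np.sin(v[2])]))
E
```

```text
[-1.9 -0.6 -1.5 -1.2 -0.7 -1.4 -0.8 -0.6]
[ 484.69 -222.28    3.31    1.58   57.32  -55.98] 189.67748784142907 [-0.5 -0.  -0.1  0.4 -0.4  0.2 -0.2  0.2 -0.5  0.1 -1.1  0.  -1.4 -0.4
 -0.8 -1.1 -0.4 -1.4 -0.6 -0.5  0.2 -0.3  0.6]
seat [ 483.13055968 -222.55024774]
```

```bash
python3 - <<'E'
from goal import *
p,T,S=goal([483.1,-223.2,80],189.3,20)
p=p+4*S[:,0]+8*S[:,2]; print(delta(p,T),S[:,2])
E
```

```text
[-4.4240e+00 -3.6460e+00 -2.7891e+01  4.0000e-03  1.2000e-02  7.0000e-03] [0.33752453 0.05527176 0.93969262]
```

{"api": "step_arm", "payload": {"targets": [[[-2,-2,-14,0.004,0.012,0.007],[-4.5,-3.6,-22,0.004,0.012,0.007],[-4.5,-3.6,-28,0.004,0.012,0.007],[-4.5,-3.6,-28,0.004,0.012,0.007],[-4.5,-3.6,-28,0.004,0.012,0.007],[-4.5,-3.6,-28,0.004,0.012,0.007],[-4.5,-3.6,-28,0.004,0.012,0.007],[-4.5,-3.6,-28,0.004,0.012,0.007]]]}}

```text
time: 6.3
tool_pos: [523.4, -216.4, 93.2]
tcp_rot: [179.9, -20.1, -170.7]
ft_force: [-0.1, 0.1, -1.6]
finger_gap: 41.9
grip_force: 51.0
```

```bash
python3 - <<'E'
from goal import *
p,T,S=goal([483.1,-223.2,80],189.3,20)
p=p+4*S[:,0]; print(delta(p,T),r.sense()['ft_force'])
E
```

```text
[-2.110e+00 -5.410e-01 -6.277e+00 -1.000e-03 -1.000e-03  0.000e+00] [-0.14638848  0.10281924 -1.60078133]
```

Descend along the normal in small steps.

{"api": "step_arm", "payload": {"targets": [[[-0.7,-0.2,-2,0,0,0],[-1.1,-0.3,-3,0,0,0],[-1.4,-0.4,-4,0,0,0],[-1.6,-0.4,-4.5,0,0,0],[-1.6,-0.4,-4.5,0,0,0],[-1.6,-0.4,-4.5,0,0,0],[-1.6,-0.4,-4.5,0,0,0]]]}}

```text
time: 6.88
tool_pos: [521.7, -216.7, 88.7]
tcp_rot: [179.9, -20.1, -170.7]
ft_force: [-0.4, 1.1, 6.3]
finger_gap: 42.1
grip_force: 51.7
```

{"api": "step_arm", "payload": {"targets": [[[-0.3,0,-1,0,0,0],[-0.3,0,-1,0,0,0],[-0.3,0,-1,0,0,0],[-0.3,0,-1,0,0,0]]]}}

```text
time: 7.22
tool_pos: [521.8, -216.8, 88.5]
tcp_rot: [180.0, -20.0, -170.7]
ft_force: [0.1, 1.2, 9.8]
finger_gap: 41.9
grip_force: 52.2
```

{"api": "step_arm", "payload": {"targets": [[[0,0,0.5,0,0,0],[0,0,0.5,0,0,0],[0,0,0.5,0,0,0],[0,0,0.5,0,0,0],[0,0,0.5,0,0,0],[0,0,0.5,0,0,0],[0,0,0.5,0,0,0],[0,0,0.5,0,0,0]]], "fingers": -0.4}}

```text
time: 7.88
tool_pos: [521.1, -216.7, 87.6]
tcp_rot: [179.9, -20.1, -170.7]
ft_force: [-0.3, 0.0, -0.4]
finger_gap: 59.8
grip_force: 0.0
```

```bash
python3 - <<'E'
from goal import *
import pickle
sc=snap('scene','pics/scene2.png');w=snap('wrist','pics/w2.png');pickle.dump((sc,w),open('s2.pkl','wb'))
f=lambda i,x,y,w,h,k:cv2.resize(i[y:y+h,x:x+w],None,fx=k,fy=k,interpolation=cv2.INTER_CUBIC)
o=np.zeros((400,800,3),np.uint8);o[:,:325]=f(sc['img'],145,100,65,80,5);o[:338,350:800]=cv2.resize(w['img'],(450,338))
cv2.imwrite('pics/c4.png',o)
E
```

```text
(no output)
```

View pics/c4.png

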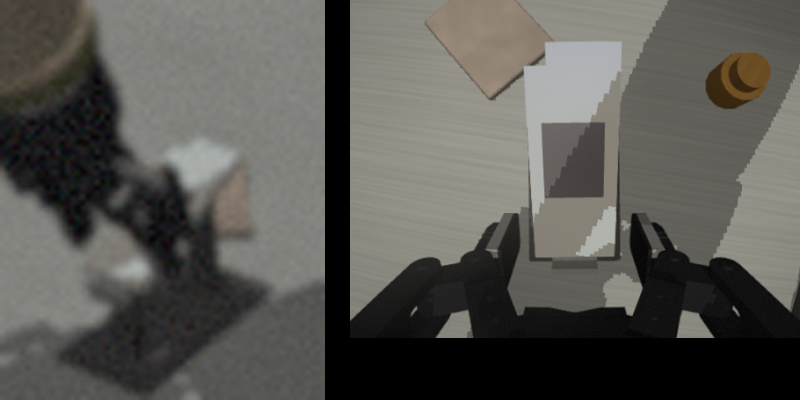

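The wrist view shows the slide lying on the rail with its plain end at the lip, whose centre is at (575,264); the slide's end is centred at 576. I'll check it with PnP.

```bash
python3 - <<'E'
from goal import *
import pickle
s=pickle.load(open('s2.pkl','rb'))[1]
ob=np.array([[-55,22,4],[-55,-22,4],[55,-22,4],[45,22,4],[45,12,4],[55,12,4]],float)
px=(np.array([[534,258],[618.5,257],[621,42],[525,67],[546,66],[545.5,42]])-[350,0])*512/450
K,D=np.array(s['mtx']),np.array(s['D'])
ok,rv,tv=cv2.solvePnP(ob,px,K,D)
print((cv2.projectPoints(ob,rv,tv,K,D)[0].reshape(-1,2)-px).round(1).tolist())
A=att(s['attitude'])@np.diag([1,-1,-1]); Rw=A@cv2.Rodrigues(rv)[0]; c=A@tv.ravel()+s['eye']
q=r.sense();T=R.from_euler('xyz',q['tcp_rot'],degrees=True).as_matrix()
print(c,Rw.round(3),'in tcp',T.T@(c-q['tool_pos']),(T.T@Rw).round(3),q['time'])
E
```

```text
[[2.5, 0.6], [-2.5, 0.6], [-0.3, -0.5], [-0.3, -0.9], [0.4, -0.5], [0.1, 0.9]]
[ 479.47574711 -223.40974035   81.86817613] [[-0.937  0.176  0.303]
 [-0.171 -0.984  0.043]
 [ 0.306 -0.012  0.952]] in tcp [37.64472471  0.12167547 19.93514824] [[ 0.999 -0.018  0.04 ]
 [-0.017 -1.    -0.006]
 [ 0.04   0.005 -0.999]] 7.9833
```

{"api": "step_arm", "payload": {"targets": [[[0,0,0,0,0,0],[0,0,0,0,0,0],[0,0,0,0,0,0],[0,0,0,0,0,0],[0,0,0,0,0,0],[0,0,0,0,0,0],[0,0,0,0,0,0],[0,0,0,0,0,0]]]}}

```text
time: 8.65
tool_pos: [521.1, -216.7, 87.7]
tcp_rot: [179.9, -20.1, -170.7]
ft_force: [-0.3, 0.0, 0.1]
finger_gap: 59.4
grip_force: 0.0
```

{"api": "step_arm", "payload": {"targets": [[[0,0,0,0,0,0],[0,0,0,0,0,0],[0,0,0,0,0,0],[0,0,0,0,0,0],[0,0,0,0,0,0],[0,0,0,0,0,0],[0,0,0,0,0,0],[0,0,0,0,0,0]]], "fingers": 1, "newtons": 50}}

```text
time: 9.32
tool_pos: [521.4, -216.8, 88.0]
tcp_rot: [179.9, -20.1, -170.7]
ft_force: [1.8, 0.0, 3.8]
finger_gap: 42.0
grip_force: 51.0
```

{"api": "step_arm", "payload": {"targets": [[[1,0,4,0,0,0],[5,1,15,0,0,0],[15,3,45,0,0,0],[15,3,80,0,0,0],[15,3,110,0,0,0],[15,3,110,0,0,0],[15,3,110,0,0,0]]]}}

```text
time: 9.9
tool_pos: [537.8, -214.1, 200.9]
tcp_rot: [-179.9, -19.8, -170.8]
ft_force: [-0.5, 0.1, -1.9]
finger_gap: 41.6
grip_force: 50.8
```

```bash
python3 - <<'E'
from goal import *
p,T,S=goal([572.5,28.5,118.5],-2,0)
print(p,delta(p,R.from_euler('xyz',[180,0,90],degrees=True)),delta(p,T)); q=r.sense();print(q['joint_pos'].round(1),q['tool_pos'],q['grip_force'],q['finger_gap'])
E
```

```text
[534.52314857  29.82618087 138.2       ] [ -3.245 243.972 -62.742  -0.253  -0.301  -1.713] [-3.24500e+00  2.43972e+02 -6.27420e+01  5.09000e-01  3.40000e-02
  2.90400e+00]
[ -20.9   22.2   75.7  -10.    99.3 -120.3] [ 537.76785108 -214.14534485  200.94163951] 50.82087993621826 41.64072652977962
```

{"api": "step_arm", "payload": {"targets": [[[-3,30,0,-0.253,-0.301,-1.713],[-3,60,0,-0.253,-0.301,-1.713],[-3,90,0,-0.253,-0.301,-1.713],[-3,120,0,-0.253,-0.301,-1.713],[-3,150,0,-0.253,-0.301,-1.713],[-3,180,0,-0.253,-0.301,-1.713],[-3,210,0,-0.253,-0.301,-1.713],[-3,244,0,-0.253,-0.301,-1.713],[-3,244,0,-0.253,-0.301,-1.713],[-3,244,0,-0.253,-0.301,-1.713],[-3,244,0,-0.253,-0.301,-1.713],[-3,244,0,-0.253,-0.301,-1.713]]]}}

```text
time: 10.9
tool_pos: [532.1, 30.6, 196.1]
tcp_rot: [-177.8, -2.7, 104.1]
ft_force: [-0.9, 1.1, -0.5]
finger_gap: 41.7
grip_force: 50.9
```

```bash
python3 - <<'E'
from goal import *
p,T,S=goal([572.5,28.5,118.5],-2,0)
print(delta(p,T)); q=r.sense();print(q['joint_pos'].round(1),q['tcp_rot'],q['tool_pos'],q['grip_force'],q['finger_gap'])
E
```

```text
[  2.47   -0.804 -57.865  -0.07   -0.     -1.852]
[ -3.5   1.5  97.6   1.9  83.7 -17.8] [-177.81938668   -2.68792902  104.06982436] [532.05336174  30.63001687 196.06545211] 50.85605800151825 41.69719350670257
```

{"api": "step_arm", "payload": {"targets": [[[2,0,-20,-0.07,0,-1.852],[2,0,-30,-0.07,0,-1.852],[2,0,-40,-0.07,0,-1.852],[2,0,-50,-0.07,0,-1.852],[2,0,-55,-0.07,0,-1.852],[2,0,-55,-0.07,0,-1.852],[2,0,-55,-0.07,0,-1.852],[2,0,-55,-0.07,0,-1.852],[2,0,-55,-0.07,0,-1.852],[2,0,-55,-0.07,0,-1.852],[2,0,-55,-0.07,0,-1.852],[2,0,-55,-0.07,0,-1.852]]]}}

```text
time: 11.9
tool_pos: [533.8, 30.4, 141.0]
tcp_rot: [-179.3, 0.1, 18.2]
ft_force: [0.6, -1.5, -0.3]
finger_gap: 42.2
grip_force: 50.9
```

```bash
python3 - <<'E'
from goal import *
p,T,S=goal([572.5,28.5,118.5],-2,0)
print(delta(p,T)); print(r.sense()['tool_pos'])
E
```

```text
[ 0.681 -0.56  -2.795 -0.012 -0.003 -0.352]
[533.84220785  30.38606089 140.9952345 ]
```

{"api": "step_arm", "payload": {"targets": [[[1,0,-2,-0.012,-0.003,-0.352],[1,0,-2,-0.012,-0.003,-0.352],[1,0,-2,-0.012,-0.003,-0.352],[1,0,-2,-0.012,-0.003,-0.352],[1,0,-2,-0.012,-0.003,-0.352],[1,0,-2,-0.012,-0.003,-0.352],[1,0,-2,-0.012,-0.003,-0.352],[1,0,-2,-0.012,-0.003,-0.352],[1,0,-2,-0.012,-0.003,-0.352],[1,0,-2,-0.012,-0.003,-0.352]]]}}

```text
time: 12.73
tool_pos: [536.2, 30.3, 140.7]
tcp_rot: [180.0, -0.2, -1.6]
ft_force: [-1.0, -0.3, -0.0]
finger_gap: 42.1
grip_force: 50.9
```

```bash
python3 - <<'E'
from goal import *
q=r.sense();print(q['tool_pos'],q['tcp_rot'],q['finger_gap'],q['grip_force'],abs(q['qd']).max())
w=snap('wrist','pics/w3.png');s=snap('scene','pics/scene3.png')
o=np.zeros((384,800,3),np.uint8);o[:300,:400]=cv2.resize(w['img'],(400,300));o[:,410:794]=s['img'][100:292,120:312].repeat(2,0).repeat(2,1);cv2.imwrite('pics/c5.png',o)
E
```

```text
[536.16326898  30.26470688 140.68944354] [ 1.79952758e+02 -1.60111767e-01 -1.60445080e+00] 42.1311096630211 50.86902916431427 0.28091418188125694
```

View pics/c5.png

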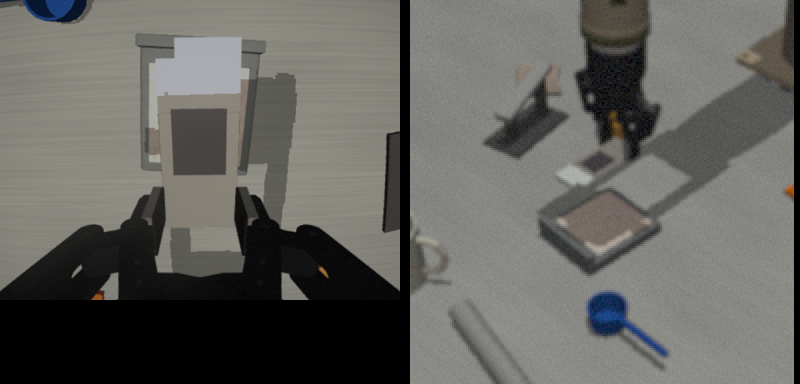

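The wrist view shows the slide over the pad, level and square, with the notched end at the ledge side (top left at about (165,65)). It is held still, so I'm handing in.

```bash
python3 -c "
from bench import r
print(r.hand_in())"
```

```text
the job is handed in; nothing more can be done
None
```

I set the slide on the drip rest and let it rest there on its own, then picked it up again. I handed the job in with it held still and level about 10 cm above the light pad, frosted end towards the ledge; the hand-in gave no verdict.

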